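# Scoop the clam from the corner of the tub and weigh it

### The job

At the oyster stall, take the steel scoop off the weighing scale and use it to scoop up the clam in the black tub: slide the scoop's pointed nose along the tub's floor into the corner by which the clam lies, so that the corner holds the clam while the scoop runs under it. Then set the scoop, with the clam lying in it, back down upright on the middle of the scale's platform and let go. Do not touch the clam with the gripper.

Things in the scene. Friction and masses are not known exactly. Their poses are not given: they have to be found in the camera images.
- scoop: Steel scoop, 0.22 kg, at first on the scale. Origin: underside, +x to the nose, z up (mm). Floor 2.5 thick, 90 wide from x -55 to 15, then a 90-degree pointed nose, tip at x 60, no walls: it fits a tub corner when x points into it along the bisector. Side walls 34 high, x -55 to 8; back wall 44 high. White handle: upright square post 26 x 26 at x -40, y 0, top at z 135; grip firmly at z 110.
- clam: Closed pale clam, a round lens 56 mm in diameter and 30 mm thick with a blunt rim, 60 g, loose, lying flat in the tub near one of its two far (+x) corners (by the other lies half a lemon, not wanted). Origin at its centre, z along its axis.
- tub: Open black tub, fixed, upright walls, square inner corners. Origin under its centre at table height, z up. Inside 260 mm (x) by 320 mm (y): inner wall faces at x = +-130 mm, y = +-160 mm; walls and floor 6 mm thick (inner floor at z = 6 mm), rim 70 mm high. A 12 mm lip runs round the outside of the rim.
- scale: Flat weighing scale, fixed, with a square black platform 190 x 190 mm whose flat top is 45 mm above the table; a lower white display part projects from its -x side. The platform does not sink under load. Origin under the platform's centre, at table height, z up.
Not all that is in view belongs to the job. Of the things that look like the scoop, the largest one is meant.

How it is judged:
On the way:
1. the clam lies in the scoop, still in the tub, in one of the tub's far corners (its centre within 75 mm of both walls) (x of clam in the frame of scoop between -0.04 and 0.05 m and y of clam in the frame of scoop between -0.04 and 0.04 m and z of clam in the frame of scoop between 0.008 and 0.04 m and x of clam in the frame of tub between 0.055 and 0.13 m and (y of clam in the frame of tub between 0.085 and 0.16 m or y of clam in the frame of tub between -0.16 and -0.085 m) and z of clam in the frame of tub below 0.07 m), for 0.2 s.
At the end, for the whole second after the job is handed in: The scoop stands upright (within about 6 degrees) on the scale's platform, its origin within 50 mm of the platform's centre, with the clam lying on the scoop's floor (clam centre over the floor plate, 8 to 40 mm above the scoop's underside); both at rest (x of clam in the frame of scoop between -0.05 and 0.055 m and y of clam in the frame of scoop between -0.045 and 0.045 m and z of clam in the frame of scoop between 0.008 and 0.04 m and horizontal distance between scoop and scale below 0.05 m and z of scoop in the frame of scale between 0.04 and 0.05 m and angle between scoop's own z axis and vertical below 0.1 rad and linear speed of each of scoop, clam below 0.02 m/s); the robot touches nothing.
It fails at once if the gripper touches the clam (contact force between the fingers and clam above 0.5 N).
It also fails if it takes over 58 s, if anything falls off the work surface, if the arm or the gripper's body presses on something with over 40 N, if the wrist force passes 120 N, or if a joint passes its speed limit or range.

### The arm

A 6-joint arm with a two-finger parallel gripper is mounted at the origin on the work surface. World frame = base frame: x ahead of the robot, y to its left, z up, the work surface at z = 0. Lengths are in m, angles in rad, forces in N, time in s.
With the tool pointing down it reaches from about 0.425 to 0.95 m from the base axis. Payload 3.5 kg.
Tool frame: the origin (TCP) lies between the finger pads; the fingertips stand 14 mm ahead of it and the grasp point (between the pads) lies 5 mm behind it; z points along the fingers, y is the line along which they close (so a half turn about z gives the same grasp; the last joint's range is limited). The gripper opens to 85 mm and grips with 20 to 120 N. Pads are 22 mm wide; open, the fingers measure 114 mm over their backs; the gripper's body (76 mm by 85 mm) begins 54 mm behind the grasp point. The pads swing forward as they close: fully open they stand 13 mm farther back than shut.
Start: joints at [-1.479, 0.286, 1.577, -0, 1.279, -0.15], TCP at [0.162, -0.655, 0.217] pointing down, gripper open.
Joint ranges: [-2.77, 2.77], [-0.9, 2.22], [0.21, 2.48], [-1.53, 4.67], [0.24, 2.81], [-2.84, 2.84]. Speed limits (rad/s): [2.79, 2.79, 3.14, 3.14, 3.14, 3.14].

### API

Orientations are given as a unit quaternion [x, y, z, w].
In Python, from plant import * gives the robot as it stands.
- The arm moves only by the tool step_arm, never from a script. Its argument "commands" is a list of rows, each an object of numbers: "gripper": the gripper's target within -1 to 1 (shut at 1, half-way at 0, fully open at -1); "x", "y", "z": the shift along the tool's x, y, z in mm; "spin": the turn about the tool's z in degrees. A call has exactly 10 rows; each row shifts and turns the commanded pose from where the row before left it, along the tool's axes as they then stand; what a row does not reach is not made up. A row lasts 1/10 s, in which the tool goes at most 50 mm and 8.59 degrees, less where a joint would pass 70% of its speed; a pose out of reach is approached as far as the arm can. A call with a gripper value outside its range is refused whole. The fingers move at their own pace and stop on an object; "force" is the grip in N (left out, the last holds). Time passes only in rows, so rows that do not move let the fingers close, or fill a call up. It gives the time, the measured TCP pose, the force, the opening and the grip force at its end, in the units of the state.
- get_state(): the state, without advancing time (a new reading comes with each control period).
- read_camera(name): name is "side" or "top"; returns a dict with "color" (384x512x3 uint8, red, green, blue), "z_map" (384x512 float32, m along the optical axis (not along the pixel's ray), 0 where there is no reading), "fx", "fy", "cx", "cy" (pixels), "eye" and "attitude" of the camera in the world. Camera axes: x right, y up, looking along -z (the intrinsics and any distortion apply to the point x, -y, -z); pixel columns grow to the right and rows downward; lengths in m; the calibration is good to about 2 mm. A picture is of the moment at which its call begins.
- sign_off(): hands the job in; it is judged then, once.
The state is a dict: "time": time; "qpos": joint angles; "dq": joint speeds; "joint_efforts": joint torques, N m; "eef_pos": TCP position; "tcp_rot": TCP orientation; "contact_force": force on the tool from outside, world axes, zero at the start; "wrist_torque": the same for the moment, N m; "opening": opening from 0.0 (shut) to 1.0 (fully open); "finger_force": force on a finger pad.
Only numpy, scipy, OpenCV 4.12 (cv2) and the standard library are available. Lean on these libraries where they do the work, as an engineer would, in place of code of your own. Each camera call takes 0.05 s, during which the arm holds its last target. There are 200 camera calls.

## Working session

There is one attempt and no reset: what is moved stays moved. The work goes in short steps, Python scripts to look and compute and a tool call to move; the robot and the scene stay as the last step left them, time stands still between calls to the robot, and variables do not carry over. Pictures are saved under pics/ and viewed, at most 10 in all, crops included, and the job is handed in when it is done.

Besides the shell and the picture viewer there is one more tool, called after "Request:" by a JSON object that holds its "api" and its "payload", one argument or row to a line. step_arm: Moves the arm, as the interface text tells. Its arguments: {"type":"object","properties":{"commands":{"type":"array"},"force":{"type":"number"}},"required":["commands"]}

```bash
mkdir -p pics
cat > h.py <<'E'
from plant import *
import numpy as np, cv2
from scipy.spatial.transform import Rotation as R
def shot(n):
    c=read_camera(n); np.savez(n+'.npz',**{k:np.asarray(v) for k,v in c.items()}); return c
def att(c):
    a=np.asarray(c['attitude'],float)
    return a if a.shape==(3,3) else R.from_quat(a).as_matrix()
def cloud(c):
    z=c['z_map']; v,u=np.mgrid[:z.shape[0],:z.shape[1]]
    P=np.stack([(u-c['cx'])/c['fx']*z,-(v-c['cy'])/c['fy']*z,-z],-1)
    return P@att(c).T+np.asarray(c['eye'])
E
python3 - <<'E'
from h import *
a=shot('top');b=shot('side')
for c in(a,b): print({k:v for k,v in c.items() if k not in('color','z_map')}, (c['z_map']>0).mean())
for n,c in(('top',a),('side',b)): cv2.imwrite(f'pics/{n}0.png',cv2.resize(c['color'][:,:,::-1],(800,600)))
print(get_state())
E
```

```text
{'fx': 390.9794150379413, 'fy': 390.9794150379413, 'cx': 256.4874775993211, 'cy': 194.11553425812215, 'eye': array([ 0.33017275, -0.09249493,  0.9904855 ]), 'attitude': array([ 0.05156962, -0.04208642, -0.70194046,  0.7091184 ])} 0.9960988362630209
{'fx': 405.1505945720673, 'fy': 405.1505945720673, 'cx': 252.58525560275373, 'cy': 186.5759696309241, 'eye': array([-0.1590931 ,  0.74073853,  0.66974609]), 'attitude': array([-0.15669437,  0.46969856,  0.82302506, -0.27831616])} 0.9958546956380209
{'time': 0.1, 'qpos': array([-1.47898610e+00,  2.87111692e-01,  1.57803539e+00, -1.13364626e-05,
        1.27862869e+00, -1.50030600e-01]), 'dq': array([-1.12015857e-03, -3.33708824e-03, -4.52233587e-03, -7.59557481e-05,
        6.62763236e-05,  2.39366198e-04]), 'joint_efforts': array([ 5.49028409e-04, -4.07297766e+01, -2.93696612e+01, -1.79453082e-04,
        3.43712010e-03,  1.30405024e-05]), 'eef_pos': array([ 0.16160308, -0.65471735,  0.21595988]), 'tcp_rot': array([ 9.92697242e-01,  1.20627504e-01,  2.63470139e-05, -1.09125278e-03]), 'contact_force': array([-0.32211572,  0.22867096, -0.14142762]), 'wrist_torque': array([-0.00641173,  0.05286417,  0.00564672]), 'finger_force': 0.0, 'opening': 0.9952858197134185}
```

View pics/top0.png

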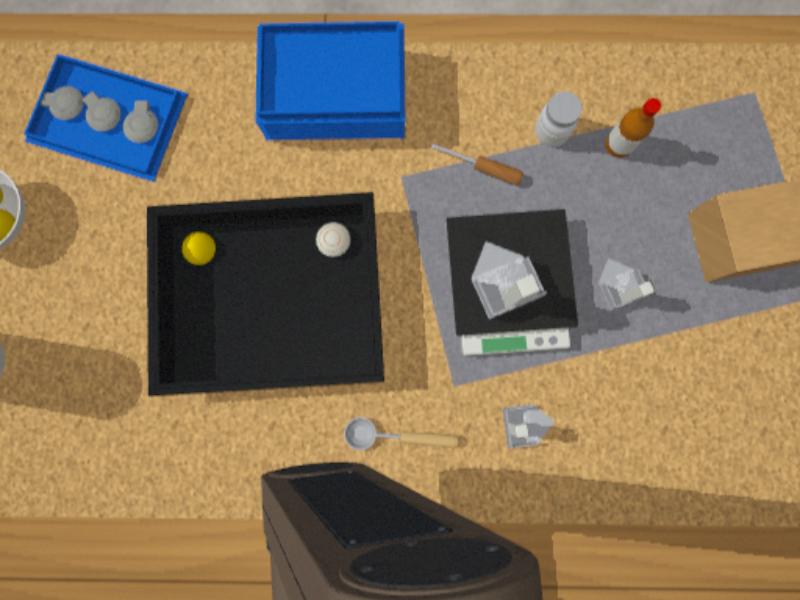

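View pics/side0.png

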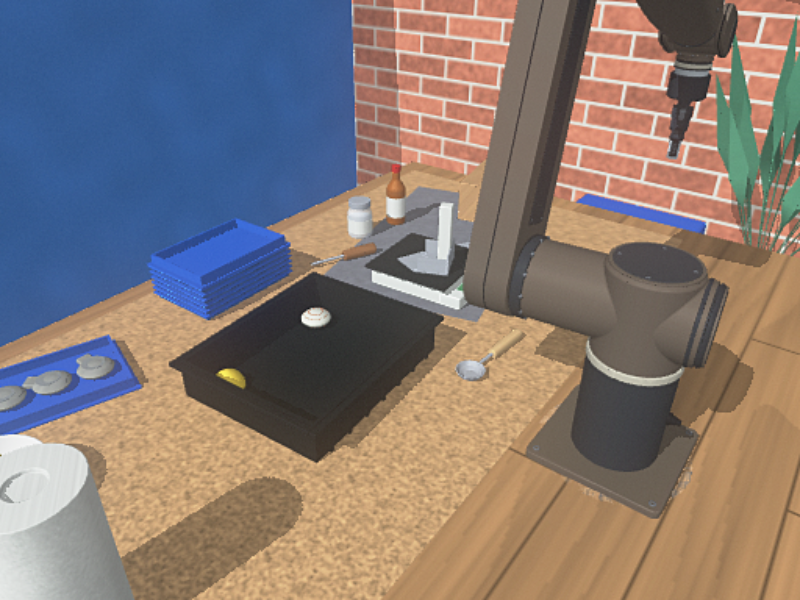

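The top view shows the clam at (333,240) in the tub's +x/-y corner. The lemon is at (199,248). The scoop is on the scale at about (508,280), with its nose pointing up and slightly left and its post at about (528,287).

```bash
cat > m.py <<'E'
from h import *
def rect(P,m):
    pts=P[m][:,:2].astype(np.float32)*1000
    return cv2.minAreaRect(pts),len(pts)
def roi(sh,u0,v0,u1,v1):
    m=np.zeros(sh,bool); m[int(v0*.64):int(v1*.64),int(u0*.64):int(u1*.64)]=1; return m
def big(m):
    n,l,s,_=cv2.connectedComponentsWithStats(m.astype(np.uint8)); return l==1+np.argmax(s[1:,4])
E
python3 - <<'E'
from m import *
c=dict(np.load('top.npz'));P=cloud(c);Z=P[...,2];s=Z.shape;hsv=cv2.cvtColor(c['color'],cv2.COLOR_RGB2HSV)
print('table z',np.median(Z[roi(s,400,150,420,180)]),'floor',np.median(Z[roi(s,240,280,320,340)]))
print('rim',rect(P,big(roi(s,130,180,395,405)&(abs(Z-.07)<.006))))
m=big(roi(s,300,215,360,265)&(hsv[...,2]>110));print('clam',rect(P,m),np.max(Z[m]),np.median(P[m],0))
sc=roi(s,435,200,590,340)
m=big(sc&(hsv[...,2]<70)&(abs(Z-.045)<.008));print('plat',rect(P,m),np.median(Z[m]))
m=big(sc&(Z>.165));print('post',rect(P,m),np.median(P[m],0))
f=sc&(hsv[...,2]>100)&(abs(Z-.0475)<.006);f=big(f&roi(s,440,210,590,325));print('floor',f.sum())
q=P[f][:,:2]*1000
h=cv2.convexHull(q.astype(np.float32));a=cv2.approxPolyDP(h,6,True)[:,0];print(a)
w=sc&(abs(Z-.079)<.005)&(hsv[...,2]>70);print('walltops',rect(P,w))
w=sc&(abs(Z-.089)<.004)&(hsv[...,2]>70);print('backtop',rect(P,w))
d=dict(np.load('side.npz'));Q=cloud(d);m=(abs(Q[...,0]-P[big(sc&(Z>.165))][:,0].mean())<.04)&(abs(Q[...,1]-P[big(sc&(Z>.165))][:,1].mean())<.04)&(Q[...,2]>.1)&(Q[...,2]<.2)
print('post side',rect(Q,m),Q[m].min(0),Q[m].max(0))
cv2.imwrite('pics/crop.png',cv2.resize(c['color'][125:225,275:380,::-1],(735,700)[:2] if 0 else (630,600),interpolation=cv2.INTER_CUBIC))
E
```

```text
table z 0.00046416277102073744 floor 0.005809475562168043
rim (((468.86102294921875, 133.53131103515625), (296.24627685546875, 356.5511779785156), 4.1747260093688965), 3911)
clam (((463.2823486328125, -23.882431030273438), (299.2642822265625, 54.140098571777344), 29.56755828857422), 375) 0.9904854956235752 [0.56094342 0.03206446 0.03005515]
plat (((509.37890625, -251.7532501220703), (188.85394287109375, 189.7814178466797), 4.543160438537598), 4249) 0.044590949560052495
post (((406.8341064453125, -172.72215270996094), (28.72255516052246, 220.0645751953125), 36.26183319091797), 166) [ 0.46308117 -0.24934361  0.17931011]
floor 952
[[ 557.5389  -212.69441]
 [ 496.2541  -189.68579]
 [ 435.3008  -216.08594]
 [ 450.25497 -242.90158]
 [ 504.24414 -277.13867]
 [ 533.1066  -276.57996]]
walltops (((479.0938720703125, -244.4911346435547), (63.03877258300781, 87.86197662353516), 23.731525421142578), 102)
backtop (((462.0442810058594, -251.7886199951172), (25.88399314880371, 85.28848266601562), 23.513774871826172), 55)
post side (((463.381103515625, -247.50393676757812), (26.026111602783203, 32.25762176513672), 22.242774963378906), 234) [ 0.44716481 -0.26696463  0.10035766] [ 0.4778087  -0.23124439  0.18138279]
```

View pics/crop.png

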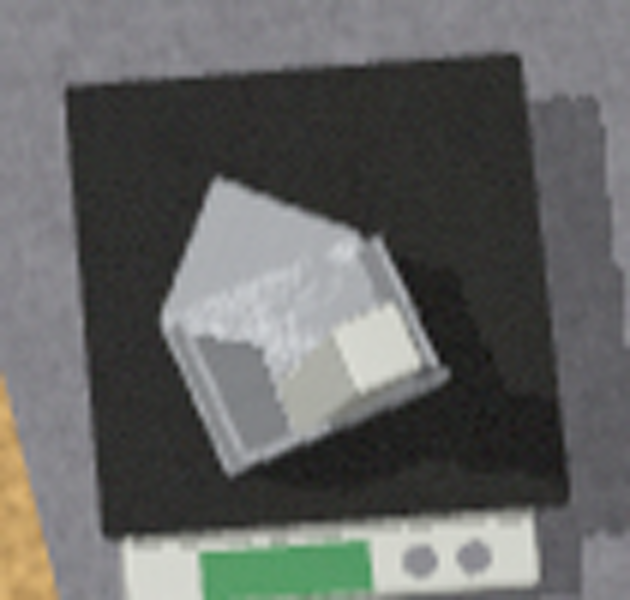

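The crop shows the scoop's nose at about (215,180), its white post top at about (380,345) and its yaw at about 24°. The tub is at (469,134) with yaw 4.2°. I'll start by rising and turning the tool, and refine the post from the saved images.

Request:
{"api": "step_arm", "payload": {
  "commands": [
    {"gripper": -1, "z": -3, "spin": -5},
    {"gripper": -1, "z": -5, "spin": -8},
    {"gripper": -1, "z": -5, "spin": -8},
    {"gripper": -1, "z": -5, "spin": -8},
    {"gripper": -1, "z": -5, "spin": -8},
    {"gripper": -1, "z": -5, "spin": -8},
    {"gripper": -1, "z": -5, "spin": -8},
    {"gripper": -1, "z": -5, "spin": -8},
    {"gripper": -1, "z": -5, "spin": -8},
    {"gripper": -1, "z": -3, "spin": -5}
  ],
  "force": 60
}}

```text
invalid input
```

```bash
cat >> h.py <<'E'
def go(x,y,z,yaw):  # remaining move: mm in tool axes after the spin is done, spin deg first
    s=get_state();p=np.array(s['eef_pos'])*1000;Y=R.from_quat(s['tcp_rot']).as_matrix()
    psi=np.degrees(np.arctan2(Y[1,1],Y[0,1]));d=np.array([x,y,z])-p
    t=np.radians(yaw);ax=np.array([-np.sin(t),np.cos(t),0]);ay=np.array([np.cos(t),np.sin(t),0])
    print('t',round(s['time'],2),'pos',p.round(1),'yaw',psi.round(2),'tilt',np.degrees(np.arccos(-Y[2,2])).round(2),'F',s['contact_force'].round(1),'open',round(s['opening'],3),'ff',s['finger_force'])
    print('spin',((psi-yaw+180)%360-180).round(2),'tool x,y,z',(d@ax).round(1),(d@ay).round(1),(-d[2]).round(1))
E
python3 - <<'E'
from m import *
c=dict(np.load('top.npz'));P=cloud(c);Z=P[...,2];s=Z.shape
m=roi(s,435,200,590,340)&(Z>.165)&(Z<.3);print('post',rect(P,m),P[m].mean(0))
m=roi(s,300,215,360,265)&(Z>.012)&(Z<.3)&(cv2.cvtColor(c['color'],cv2.COLOR_RGB2HSV)[...,2]>110);print('clam',rect(P,m),Z[m].max(),P[m].mean(0))
w=roi(s,435,200,590,340)&(Z>.06)&(Z<.095);print('walls',rect(P,w))
print('box',np.percentile(Z[roi(s,690,180,800,280)],98),'bottle',np.percentile(Z[roi(s,600,95,665,160)],98))
go(463,-249,290,23.6)
E
```

```text
post (((463.71295166015625, -250.22862243652344), (26.082571029663086, 25.935779571533203), 24.089040756225586), 164) [ 0.46293937 -0.24944312  0.17856179]
clam (((562.8128051757812, 34.06655502319336), (53.08774185180664, 54.14982604980469), 2.149768590927124), 359) 0.03881489717688302 [0.56113964 0.03239214 0.03017247]
walls (((478.938720703125, -244.29417419433594), (63.03384780883789, 88.37811279296875), 23.641021728515625), 231)
box 0.10238596785714905 bottle 0.14957358669600412
t 0.1 pos [ 161.6 -654.7  216. ] yaw -76.14 tilt 0.13 F [-0.3  0.2 -0.1] open 0.995 ff 0.0
spin -99.74 tool x,y,z 251.1 438.6 -74.0
```

The call was probably refused because keys were missing. I'll give all five.

Request:
{"api": "step_arm", "payload": {
  "commands": [
    {"gripper": -1, "x": 0, "y": 0, "z": -3, "spin": -5},
    {"gripper": -1, "x": 0, "y": 0, "z": -5, "spin": -8},
    {"gripper": -1, "x": 0, "y": 0, "z": -5, "spin": -8},
    {"gripper": -1, "x": 0, "y": 0, "z": -5, "spin": -8},
    {"gripper": -1, "x": 0, "y": 0, "z": -5, "spin": -8},
    {"gripper": -1, "x": 0, "y": 0, "z": -5, "spin": -8},
    {"gripper": -1, "x": 0, "y": 0, "z": -5, "spin": -8},
    {"gripper": -1, "x": 0, "y": 0, "z": -5, "spin": -8},
    {"gripper": -1, "x": 0, "y": 0, "z": -5, "spin": -8},
    {"gripper": -1, "x": 0, "y": 0, "z": -3, "spin": -5}
  ],
  "force": 60
}}

```text
time: 1.1
eef_pos: [0.1616, -0.6552, 0.263]
tcp_rot: [0.719, 0.695, 0.0, -0.0]
contact_force: [-0.5, -0.0, -0.3]
opening: 0.999
finger_force: 0.0
```

```bash
python3 -c "
from h import *
go(463.2,-249.8,250,23.8)"
```

```text
t 1.1 pos [ 161.6 -655.2  263. ] yaw -1.89 tilt 0.04 F [-0.5 -0.  -0.3] open 0.999 ff 0.0
spin -25.69 tool x,y,z 249.2 439.5 13.0
```

Request:
{"api": "step_arm", "payload": {
  "commands": [
    {"gripper": -1, "x": 0, "y": 0, "z": 0, "spin": -7},
    {"gripper": -1, "x": 0, "y": 0, "z": 0, "spin": -7},
    {"gripper": -1, "x": 0, "y": 0, "z": 0, "spin": -7},
    {"gripper": -1, "x": 0, "y": 0, "z": 0, "spin": -4.7},
    {"gripper": -1, "x": 9, "y": 16, "z": 0, "spin": 0},
    {"gripper": -1, "x": 16, "y": 28, "z": 0, "spin": 0},
    {"gripper": -1, "x": 20, "y": 35, "z": 0, "spin": 0},
    {"gripper": -1, "x": 20, "y": 35, "z": 0, "spin": 0},
    {"gripper": -1, "x": 20, "y": 35, "z": 0, "spin": 0},
    {"gripper": -1, "x": 20, "y": 35, "z": 0, "spin": 0}
  ]
}}

```text
time: 2.1
eef_pos: [0.289, -0.4839, 0.2626]
tcp_rot: [0.548, 0.836, 0.0, -0.0]
contact_force: [0.5, -0.1, 0.3]
opening: 1.002
finger_force: 0.0
```

Request:
{"api": "step_arm", "payload": {
  "commands": [
    {"gripper": -1, "x": 20, "y": 35, "z": 0, "spin": 0},
    {"gripper": -1, "x": 20, "y": 35, "z": 0, "spin": 0},
    {"gripper": -1, "x": 20, "y": 35, "z": 0, "spin": 0},
    {"gripper": -1, "x": 20, "y": 35, "z": 0, "spin": 0},
    {"gripper": -1, "x": 20, "y": 35, "z": 0, "spin": 0},
    {"gripper": -1, "x": 18, "y": 32, "z": 0, "spin": 0},
    {"gripper": -1, "x": 14, "y": 25, "z": 0, "spin": 0},
    {"gripper": -1, "x": 9, "y": 16, "z": 0, "spin": 0},
    {"gripper": -1, "x": 3, "y": 7, "z": 0, "spin": 0},
    {"gripper": -1, "x": 0, "y": 0, "z": 0, "spin": 0}
  ]
}}

```text
time: 3.1
eef_pos: [0.4648, -0.2511, 0.2628]
tcp_rot: [0.547, 0.837, -0.0, -0.0]
contact_force: [-0.6, 0.4, -0.7]
opening: 1.0
finger_force: 0.0
```

```bash
python3 -c "
from h import *
go(463.2,-249.8,150,23.8)"
```

```text
t 3.1 pos [ 464.8 -251.1  262.8] yaw 23.64 tilt 0.04 F [-0.6  0.4 -0.7] open 1.0 ff 0.0
spin -0.16 tool x,y,z 1.8 -0.9 112.8
```

Request:
{"api": "step_arm", "payload": {
  "commands": [
    {"gripper": -1, "x": 1.8, "y": -0.9, "z": 6, "spin": 0},
    {"gripper": -1, "x": 0, "y": 0, "z": 14, "spin": 0},
    {"gripper": -1, "x": 0, "y": 0, "z": 16, "spin": 0},
    {"gripper": -1, "x": 0, "y": 0, "z": 16, "spin": 0},
    {"gripper": -1, "x": 0, "y": 0, "z": 16, "spin": 0},
    {"gripper": -1, "x": 0, "y": 0, "z": 16, "spin": 0},
    {"gripper": -1, "x": 0, "y": 0, "z": 14, "spin": 0},
    {"gripper": -1, "x": 0, "y": 0, "z": 10, "spin": 0},
    {"gripper": -1, "x": 0, "y": 0, "z": 5, "spin": 0},
    {"gripper": -1, "x": 0, "y": 0, "z": 0, "spin": 0}
  ]
}}

```text
time: 4.1
eef_pos: [0.4626, -0.2503, 0.1493]
tcp_rot: [0.548, 0.836, 0.0, -0.001]
contact_force: [1.2, -0.7, 0.9]
opening: 0.997
finger_force: 0.0
```

Request:
{"api": "step_arm", "payload": {
  "commands": [
    {"gripper": 0.0, "x": 0, "y": 0, "z": 0, "spin": 0},
    {"gripper": 0.3, "x": 0, "y": 0, "z": 0, "spin": 0},
    {"gripper": 1, "x": 0, "y": 0, "z": 0, "spin": 0},
    {"gripper": 1, "x": 0, "y": 0, "z": 0, "spin": 0},
    {"gripper": 1, "x": 0, "y": 0, "z": 0, "spin": 0},
    {"gripper": 1, "x": 0, "y": 0, "z": 0, "spin": 0},
    {"gripper": 1, "x": 0, "y": 0, "z": 0, "spin": 0},
    {"gripper": 1, "x": 0, "y": 0, "z": 0, "spin": 0},
    {"gripper": 1, "x": 0, "y": 0, "z": 0, "spin": 0},
    {"gripper": 1, "x": 0, "y": 0, "z": 0, "spin": 0}
  ],
  "force": 100
}}

```text
time: 5.1
eef_pos: [0.4637, -0.2508, 0.1512]
tcp_rot: [0.548, 0.837, 0.0, 0.001]
contact_force: [1.3, 0.8, 5.1]
opening: 0.274
finger_force: 100.3
```

Request:
{"api": "step_arm", "payload": {
  "commands": [
    {"gripper": 1, "x": 0, "y": 0, "z": -2, "spin": 0},
    {"gripper": 1, "x": 0, "y": 0, "z": -4, "spin": 0},
    {"gripper": 1, "x": 0, "y": 0, "z": -8, "spin": 0},
    {"gripper": 1, "x": 0, "y": 0, "z": -12, "spin": 0},
    {"gripper": 1, "x": 0, "y": 0, "z": -14, "spin": 0},
    {"gripper": 1, "x": 0, "y": 0, "z": -14, "spin": 0},
    {"gripper": 1, "x": 0, "y": 0, "z": -12, "spin": 0},
    {"gripper": 1, "x": 0, "y": 0, "z": -10, "spin": 0},
    {"gripper": 1, "x": 0, "y": 0, "z": -4, "spin": 0},
    {"gripper": 1, "x": 0, "y": 0, "z": 0, "spin": 0}
  ]
}}

```text
time: 6.1
eef_pos: [0.4633, -0.2506, 0.2311]
tcp_rot: [0.548, 0.837, -0.0, 0.001]
contact_force: [-0.1, 0.3, -2.7]
opening: 0.273
finger_force: 99.5
```

Run:
```python
from m import *
go(463.2,-249.8,230,23.8)
c=shot('top');d=shot('side')
cv2.imwrite('pics/grasp.png',np.hstack([cv2.resize(x['color'][:,:,::-1],(400,300)) if 0 else cv2.resize(x['color'][k[0]:k[1],k[2]:k[3],::-1],(400,400)) for x,k in((c,(90,290,230,430)),(d,(60,260,180,380)))]))
```

```text
t 6.1 pos [ 463.3 -250.6  231.1] yaw 23.55 tilt 0.08 F [-0.1  0.3 -2.7] open 0.273 ff 99.50231194496155
spin -0.25 tool x,y,z 0.8 0.2 1.1
```

View pics/grasp.png

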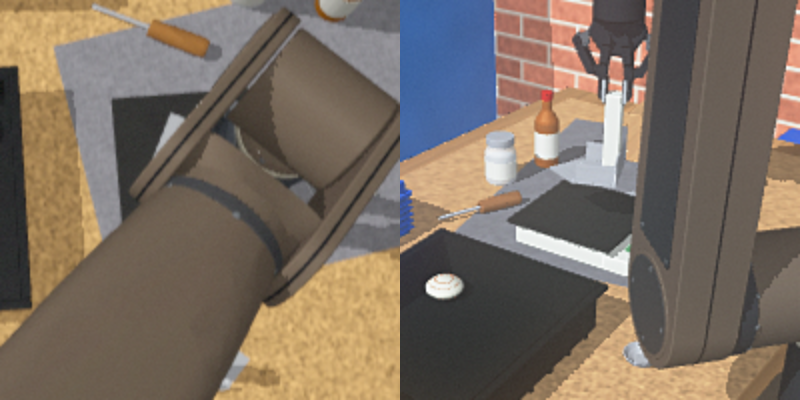

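The scoop is gripped and hangs level. Next I'll turn it to the tub bisector and carry it over the tub behind the clam.

Request:
{"api": "step_arm", "payload": {
  "commands": [
    {"gripper": 1, "x": 0, "y": 0, "z": 0, "spin": 4},
    {"gripper": 1, "x": 0, "y": 0, "z": 0, "spin": 7},
    {"gripper": 1, "x": 0, "y": 0, "z": 0, "spin": 8},
    {"gripper": 1, "x": 0, "y": 0, "z": 0, "spin": 8},
    {"gripper": 1, "x": 0, "y": 0, "z": 0, "spin": 8},
    {"gripper": 1, "x": 0, "y": 0, "z": 0, "spin": 8},
    {"gripper": 1, "x": 0, "y": 0, "z": 0, "spin": 8},
    {"gripper": 1, "x": 0, "y": 0, "z": 0, "spin": 7},
    {"gripper": 1, "x": 0, "y": 0, "z": 0, "spin": 4.4},
    {"gripper": 1, "x": 0, "y": 0, "z": 0, "spin": 2}
  ]
}}

```text
time: 7.2
eef_pos: [0.4625, -0.25, 0.229]
tcp_rot: [0.91, 0.415, -0.0, -0.001]
contact_force: [0.4, -0.6, -2.6]
opening: 0.274
finger_force: 99.5
```

Request:
{"api": "step_arm", "payload": {
  "commands": [
    {"gripper": 1, "x": 4, "y": -4, "z": 0, "spin": 0},
    {"gripper": 1, "x": 10, "y": -9, "z": 0, "spin": 0},
    {"gripper": 1, "x": 16, "y": -15, "z": 0, "spin": 0},
    {"gripper": 1, "x": 20, "y": -18, "z": 0, "spin": 0},
    {"gripper": 1, "x": 22, "y": -20, "z": 0, "spin": 0},
    {"gripper": 1, "x": 22, "y": -20, "z": 0, "spin": 0},
    {"gripper": 1, "x": 22, "y": -20, "z": 0, "spin": 0},
    {"gripper": 1, "x": 22, "y": -20, "z": 0, "spin": 0},
    {"gripper": 1, "x": 22, "y": -20, "z": 0, "spin": 0},
    {"gripper": 1, "x": 22, "y": -20, "z": 0, "spin": 0}
  ]
}}

```text
time: 8.2
eef_pos: [0.4556, -0.002, 0.23]
tcp_rot: [0.909, 0.416, -0.0, -0.0]
contact_force: [0.1, -0.6, -2.1]
opening: 0.275
finger_force: 99.5
```

Request:
{"api": "step_arm", "payload": {
  "commands": [
    {"gripper": 1, "x": 22, "y": -20, "z": 0, "spin": 0},
    {"gripper": 1, "x": 20, "y": -19, "z": 0, "spin": 0},
    {"gripper": 1, "x": 18, "y": -17, "z": 0, "spin": 0},
    {"gripper": 1, "x": 14, "y": -13, "z": 0, "spin": 0},
    {"gripper": 1, "x": 10, "y": -9, "z": 0, "spin": 0},
    {"gripper": 1, "x": 5, "y": -5, "z": 0, "spin": 0},
    {"gripper": 1, "x": 2, "y": -2, "z": 0, "spin": 0},
    {"gripper": 1, "x": 0, "y": 0, "z": 0, "spin": 0},
    {"gripper": 1, "x": 0, "y": 0, "z": 0, "spin": 0},
    {"gripper": 1, "x": 0, "y": 0, "z": 0, "spin": 0}
  ]
}}

```text
time: 9.2
eef_pos: [0.4518, 0.1197, 0.2302]
tcp_rot: [0.91, 0.415, -0.0, 0.0]
contact_force: [0.5, -0.4, -2.7]
opening: 0.277
finger_force: 99.5
```

Run:
```python
from m import *
go(451.3,120.7,112.2,-40.83)
d=shot('side')
cv2.imwrite('pics/over.png',cv2.resize(d['color'][60:300,80:400,::-1],(800,600)))
```

```text
t 9.2 pos [451.8 119.7 230.2] yaw -40.9 tilt 0.01 F [ 0.5 -0.4 -2.7] open 0.277 ff 99.45669293403625
spin -0.07 tool x,y,z 0.4 -1.0 118.0
```

View pics/over.png

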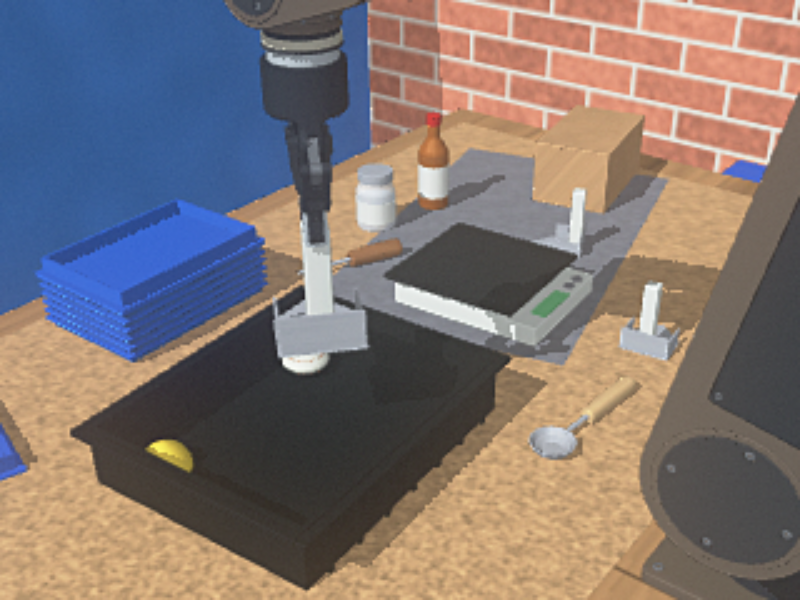

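The side view shows the scoop hanging level above the tub at about (320,330), with the clam visible just past it. I'll descend now.

Request:
{"api": "step_arm", "payload": {
  "commands": [
    {"gripper": 1, "x": 0.4, "y": -1, "z": 5, "spin": 0},
    {"gripper": 1, "x": 0, "y": 0, "z": 12, "spin": 0},
    {"gripper": 1, "x": 0, "y": 0, "z": 16, "spin": 0},
    {"gripper": 1, "x": 0, "y": 0, "z": 18, "spin": 0},
    {"gripper": 1, "x": 0, "y": 0, "z": 18, "spin": 0},
    {"gripper": 1, "x": 0, "y": 0, "z": 16, "spin": 0},
    {"gripper": 1, "x": 0, "y": 0, "z": 14, "spin": 0},
    {"gripper": 1, "x": 0, "y": 0, "z": 9, "spin": 0},
    {"gripper": 1, "x": 0, "y": 0, "z": 5, "spin": 0},
    {"gripper": 1, "x": 0, "y": 0, "z": 0, "spin": 0}
  ]
}}

```text
time: 10.25
eef_pos: [0.4509, 0.1212, 0.1166]
tcp_rot: [0.909, 0.416, -0.001, -0.0]
contact_force: [0.1, -0.4, -2.2]
opening: 0.274
finger_force: 99.4
```

Request:
{"api": "step_arm", "payload": {
  "commands": [
    {"gripper": 1, "x": 0, "y": 0, "z": 1, "spin": 0},
    {"gripper": 1, "x": 0, "y": 0, "z": 1, "spin": 0},
    {"gripper": 1, "x": 0, "y": 0, "z": 1, "spin": 0},
    {"gripper": 1, "x": 0, "y": 0, "z": 0, "spin": 0},
    {"gripper": 1, "x": 0, "y": 0, "z": 0, "spin": 0},
    {"gripper": 1, "x": 0, "y": 0, "z": 0, "spin": 0},
    {"gripper": 1, "x": 0, "y": 0, "z": 0, "spin": 0},
    {"gripper": 1, "x": 0, "y": 0, "z": 0, "spin": 0},
    {"gripper": 1, "x": 0, "y": 0, "z": 0, "spin": 0},
    {"gripper": 1, "x": 0, "y": 0, "z": 0, "spin": 0}
  ]
}}

```text
time: 11.25
eef_pos: [0.4512, 0.1213, 0.1142]
tcp_rot: [0.909, 0.416, -0.0, -0.0]
contact_force: [-0.1, -0.2, -2.4]
opening: 0.272
finger_force: 99.4
```

Run:
```python
from m import *
go(534.5,48.7,112.2,-40.83);print(get_state()['wrist_torque'])
```

```text
t 11.25 pos [451.2 121.3 114.2] yaw -40.84 tilt 0.0 F [-0.1 -0.2 -2.4] open 0.272 ff 99.40386056900024
spin -0.01 tool x,y,z -0.5 110.5 2.0
[ 0.00043084 -0.00625827 -0.06437512]
```

Not in contact yet. I'll creep down.

Request:
{"api": "step_arm", "payload": {
  "commands": [
    {"gripper": 1, "x": 0, "y": 0, "z": 0.5, "spin": 0},
    {"gripper": 1, "x": 0, "y": 0, "z": 0.5, "spin": 0},
    {"gripper": 1, "x": 0, "y": 0, "z": 0.5, "spin": 0},
    {"gripper": 1, "x": 0, "y": 0, "z": 0.5, "spin": 0},
    {"gripper": 1, "x": 0, "y": 0, "z": 0, "spin": 0},
    {"gripper": 1, "x": 0, "y": 0, "z": 0, "spin": 0},
    {"gripper": 1, "x": 0, "y": 0, "z": 0, "spin": 0},
    {"gripper": 1, "x": 0, "y": 0, "z": 0, "spin": 0},
    {"gripper": 1, "x": 0, "y": 0, "z": 0, "spin": 0},
    {"gripper": 1, "x": 0, "y": 0, "z": 0, "spin": 0}
  ]
}}

```text
time: 12.25
eef_pos: [0.4512, 0.1213, 0.1122]
tcp_rot: [0.909, 0.416, 0.0, -0.0]
contact_force: [-0.6, -0.6, -1.7]
opening: 0.276
finger_force: 99.6
```

Request:
{"api": "step_arm", "payload": {
  "commands": [
    {"gripper": 1, "x": 0, "y": 0, "z": 0.5, "spin": 0},
    {"gripper": 1, "x": 0, "y": 0, "z": 0.5, "spin": 0},
    {"gripper": 1, "x": 0, "y": 0, "z": 0, "spin": 0},
    {"gripper": 1, "x": 0, "y": 0, "z": 0, "spin": 0},
    {"gripper": 1, "x": 0, "y": 0, "z": 0, "spin": 0},
    {"gripper": 1, "x": 0, "y": 0, "z": 0, "spin": 0},
    {"gripper": 1, "x": 0, "y": 0, "z": 0, "spin": 0},
    {"gripper": 1, "x": 0, "y": 0, "z": 0, "spin": 0},
    {"gripper": 1, "x": 0, "y": 0, "z": 0, "spin": 0},
    {"gripper": 1, "x": 0, "y": 0, "z": 0, "spin": 0}
  ]
}}

```text
time: 13.25
eef_pos: [0.4516, 0.1212, 0.1121]
tcp_rot: [0.909, 0.416, 0.0, 0.0]
contact_force: [-2.8, -0.8, 5.1]
opening: 0.273
finger_force: 100.4
```

Floor contact is about 7 N. I'll slide toward the corner.

Request:
{"api": "step_arm", "payload": {
  "commands": [
    {"gripper": 1, "x": -0.2, "y": 2, "z": 0, "spin": 0},
    {"gripper": 1, "x": -0.1, "y": 4, "z": 0, "spin": 0},
    {"gripper": 1, "x": -0.1, "y": 5, "z": 0, "spin": 0},
    {"gripper": 1, "x": 0, "y": 5, "z": 0, "spin": 0},
    {"gripper": 1, "x": 0, "y": 5, "z": 0, "spin": 0},
    {"gripper": 1, "x": 0, "y": 5, "z": 0, "spin": 0},
    {"gripper": 1, "x": 0, "y": 5, "z": 0, "spin": 0},
    {"gripper": 1, "x": 0, "y": 5, "z": 0, "spin": 0},
    {"gripper": 1, "x": 0, "y": 5, "z": 0, "spin": 0},
    {"gripper": 1, "x": 0, "y": 5, "z": 0, "spin": 0}
  ]
}}

```text
time: 14.25
eef_pos: [0.4852, 0.0922, 0.1121]
tcp_rot: [0.91, 0.416, -0.0, -0.002]
contact_force: [-5.2, 4.8, 7.8]
opening: 0.274
finger_force: 100.7
```

Run:
```python
from m import *
go(534.5,48.7,112.2,-40.83);print(get_state()['wrist_torque'])
```

```text
t 14.25 pos [485.2  92.2 112.1] yaw -40.9 tilt 0.24 F [-5.2  4.8  7.8] open 0.274 ff 100.70894479751587
spin -0.07 tool x,y,z -0.7 65.8 -0.1
[ 0.77528407  1.07097473 -0.0307106 ]
```

Request:
{"api": "step_arm", "payload": {
  "commands": [
    {"gripper": 1, "x": 0, "y": 4, "z": 0, "spin": 0},
    {"gripper": 1, "x": 0, "y": 4, "z": 0, "spin": 0},
    {"gripper": 1, "x": 0, "y": 4, "z": 0, "spin": 0},
    {"gripper": 1, "x": 0, "y": 4, "z": 0, "spin": 0},
    {"gripper": 1, "x": 0, "y": 4, "z": 0, "spin": 0},
    {"gripper": 1, "x": 0, "y": 4, "z": 0, "spin": 0},
    {"gripper": 1, "x": 0, "y": 4, "z": 0, "spin": 0},
    {"gripper": 1, "x": 0, "y": 4, "z": 0, "spin": 0},
    {"gripper": 1, "x": 0, "y": 4, "z": 0, "spin": 0},
    {"gripper": 1, "x": 0, "y": 4, "z": 0, "spin": 0}
  ]
}}

```text
time: 15.25
eef_pos: [0.5154, 0.0663, 0.1121]
tcp_rot: [0.91, 0.415, -0.0, -0.002]
contact_force: [-8.7, 9.3, 14.0]
opening: 0.274
finger_force: 101.9
```

Run:
```python
from m import *
go(534.5,48.7,112.2,-40.83);print(get_state()['wrist_torque'])
d=shot('side')
cv2.imwrite('pics/slide.png',cv2.resize(d['color'][110:290,80:320,::-1],(800,600)))
```

```text
t 15.25 pos [515.4  66.3 112.1] yaw -40.9 tilt 0.26 F [-8.7  9.3 14. ] open 0.274 ff 101.91518783569336
spin -0.07 tool x,y,z -0.9 25.9 -0.1
[1.89309183e+00 1.79210794e+00 1.19885980e-03]
```

View pics/slide.png

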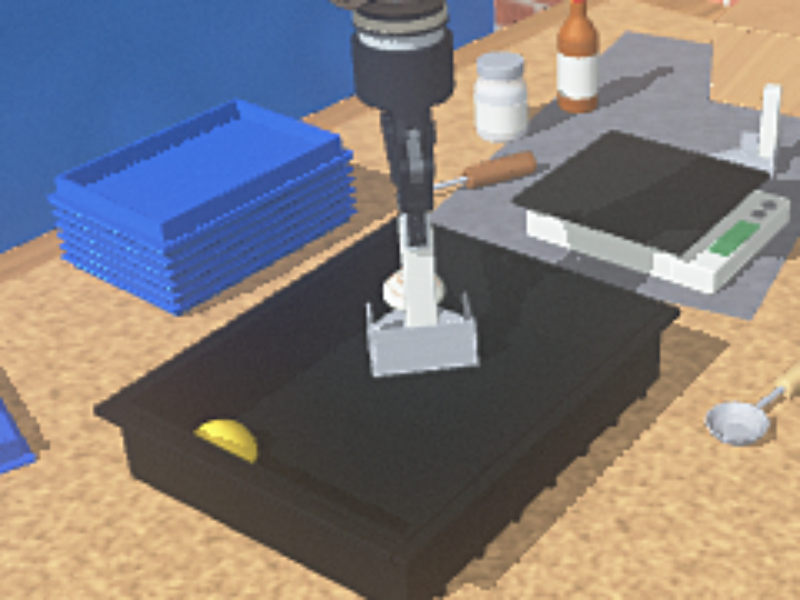

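The clam sits in the corner at about (410,290) and the nose is running under it. The force is moderate, so I'll go on to the corner.

Request:
{"api": "step_arm", "payload": {
  "commands": [
    {"gripper": 1, "x": -0.2, "y": 3, "z": 0, "spin": 0},
    {"gripper": 1, "x": -0.2, "y": 3, "z": 0, "spin": 0},
    {"gripper": 1, "x": -0.2, "y": 3, "z": 0, "spin": 0},
    {"gripper": 1, "x": -0.2, "y": 3, "z": 0, "spin": 0},
    {"gripper": 1, "x": 0, "y": 3, "z": 0, "spin": 0},
    {"gripper": 1, "x": 0, "y": 3, "z": 0, "spin": 0},
    {"gripper": 1, "x": 0, "y": 2, "z": 0, "spin": 0},
    {"gripper": 1, "x": 0, "y": 2, "z": 0, "spin": 0},
    {"gripper": 1, "x": 0, "y": 0, "z": 0, "spin": 0},
    {"gripper": 1, "x": 0, "y": 0, "z": 0, "spin": 0}
  ]
}}

```text
time: 16.3
eef_pos: [0.5319, 0.0511, 0.1121]
tcp_rot: [0.91, 0.416, 0.0, -0.002]
contact_force: [-2.5, 3.2, 6.7]
opening: 0.274
finger_force: 100.6
```

Run:
```python
from m import *
go(534.5,48.7,112.2,-40.83);print(get_state()['wrist_torque'])
d=shot('side');c=shot('top')
cv2.imwrite('pics/corner.png',np.hstack([cv2.resize(x['color'][k[0]:k[1],k[2]:k[3],::-1],(400,400)) for x,k in((c,(110,230,160,280)),(d,(140,260,140,260)))]))
```

```text
t 16.3 pos [531.9  51.1 112.1] yaw -40.89 tilt 0.18 F [-2.5  3.2  6.7] open 0.274 ff 100.55868744850159
spin -0.06 tool x,y,z -0.1 3.5 -0.1
[ 0.77334942  0.9009923  -0.03511509]
```

View pics/corner.png

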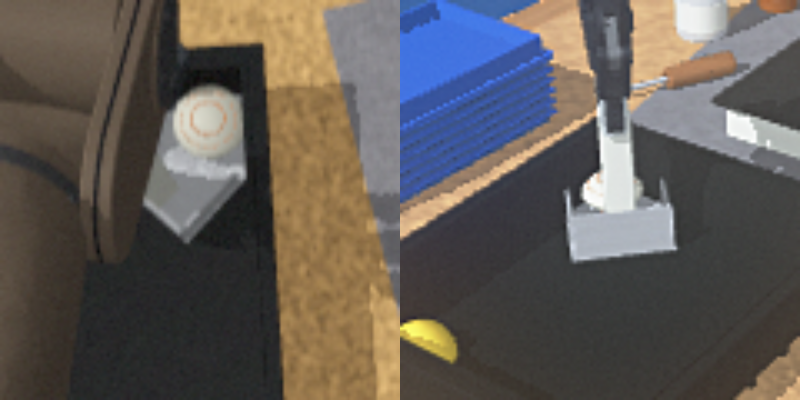

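The clam is at (208,120) in the left half, near the nose end of the scoop. I'll measure whether it lies flat on the scoop.

```bash
cat > cl.py <<'E'
from m import *
def clam(c,box):
    P=cloud(c);Z=P[...,2];h=cv2.cvtColor(c['color'],cv2.COLOR_RGB2HSV).astype(int)
    p=np.array(get_state()['eef_pos']); Y=R.from_quat(get_state()['tcp_rot']).as_matrix()
    u=Y[:2,1];s=p[:2]+.04*u;zb=p[2]-.1062
    L=np.stack([(P[...,:2]-s)@u,(P[...,:2]-s)@np.array([-u[1],u[0]]),Z-zb],-1)*1000
    m=(abs(L[...,1])<60)&(L[...,0]>-15)&(L[...,0]<75)&(L[...,2]>11)&(L[...,2]<45)
    m&=(h[...,2]>130)
    m=big(m);q=L[m];(cx,cy),r=cv2.minEnclosingCircle(q[:,:2].astype(np.float32))
    A=np.c_[q[:,:2],(q[:,:2]**2).sum(1),np.ones(len(q))];k=np.linalg.lstsq(A,q[:,2],rcond=None)[0]
    print('n',m.sum(),'circle',cx,cy,r,'ztop',np.percentile(q[:,2],95),'apex',-k[:2]/2/k[2])
E
python3 - <<'E'
from cl import *
for n in('top','side'): clam(dict(np.load(n+'.npz')),None)
E
```

```text
n 357 circle 23.67437744140625 -0.6419556736946106 27.79644775390625 ztop 33.088674144496665 apex [ 2.46373295e+01 -1.52631133e-03]
n 52 circle 16.109603881835938 14.619608879089355 17.701547622680664 ztop 31.981707596498758 apex [26.56545731 -1.60796392]
```

The clam lies flat at scoop x≈24, y≈0. I'll push 2 mm more, hold, back off and lift.

Request:
{"api": "step_arm", "payload": {
  "commands": [
    {"gripper": 1, "x": 0, "y": 1, "z": 0, "spin": 0},
    {"gripper": 1, "x": 0, "y": 1, "z": 0, "spin": 0},
    {"gripper": 1, "x": 0, "y": 0, "z": 0, "spin": 0},
    {"gripper": 1, "x": 0, "y": 0, "z": 0, "spin": 0},
    {"gripper": 1, "x": 0, "y": 0, "z": 0, "spin": 0},
    {"gripper": 1, "x": 0, "y": -0.5, "z": -0.5, "spin": 0},
    {"gripper": 1, "x": 0, "y": -1, "z": -0.5, "spin": 0},
    {"gripper": 1, "x": 0, "y": -1, "z": -0.5, "spin": 0},
    {"gripper": 1, "x": 0, "y": -1.5, "z": -0.5, "spin": 0},
    {"gripper": 1, "x": 0, "y": -2, "z": -1, "spin": 0}
  ]
}}

```text
time: 17.4
eef_pos: [0.5283, 0.052, 0.1132]
tcp_rot: [0.909, 0.416, -0.001, 0.0]
contact_force: [-0.1, -0.2, -3.1]
opening: 0.275
finger_force: 99.4
```

Request:
{"api": "step_arm", "payload": {
  "commands": [
    {"gripper": 1, "x": 0, "y": -2, "z": -2, "spin": 0},
    {"gripper": 1, "x": 0, "y": -2, "z": -3, "spin": 0},
    {"gripper": 1, "x": 0, "y": -1, "z": -4, "spin": 0},
    {"gripper": 1, "x": 0, "y": 0, "z": -6, "spin": 0},
    {"gripper": 1, "x": 0, "y": 0, "z": -8, "spin": 0},
    {"gripper": 1, "x": 0, "y": 0, "z": -10, "spin": 0},
    {"gripper": 1, "x": 0, "y": 0, "z": -12, "spin": 0},
    {"gripper": 1, "x": 0, "y": 0, "z": -12, "spin": 0},
    {"gripper": 1, "x": 0, "y": 0, "z": -12, "spin": 0},
    {"gripper": 1, "x": 0, "y": 0, "z": -12, "spin": 0}
  ]
}}

```text
time: 18.4
eef_pos: [0.5255, 0.0556, 0.1966]
tcp_rot: [0.909, 0.416, 0.0, 0.0]
contact_force: [0.2, -1.0, -1.9]
opening: 0.273
finger_force: 99.4
```

Request:
{"api": "step_arm", "payload": {
  "commands": [
    {"gripper": 1, "x": 0, "y": 0, "z": -10, "spin": 0},
    {"gripper": 1, "x": 0, "y": 0, "z": -8, "spin": 0},
    {"gripper": 1, "x": 0, "y": 0, "z": -6, "spin": 0},
    {"gripper": 1, "x": 0, "y": 0, "z": -4, "spin": 0},
    {"gripper": 1, "x": 0, "y": 0, "z": -2, "spin": 0},
    {"gripper": 1, "x": 0, "y": 0, "z": 0, "spin": 0},
    {"gripper": 1, "x": 0, "y": 0, "z": 0, "spin": 0},
    {"gripper": 1, "x": 0, "y": 0, "z": 0, "spin": 0},
    {"gripper": 1, "x": 0, "y": 0, "z": 0, "spin": 0},
    {"gripper": 1, "x": 0, "y": 0, "z": 0, "spin": 0}
  ]
}}

```text
time: 19.4
eef_pos: [0.5252, 0.0556, 0.225]
tcp_rot: [0.909, 0.416, -0.0, -0.0]
contact_force: [-0.5, -0.3, -2.7]
opening: 0.273
finger_force: 99.4
```

Run:
```python
from cl import *
go(534.5,48.7,230,-40.83)
for n in('top','side'): clam(shot(n),None)
t=np.radians(-40.83); # scale centre (509.4,-251.8): post at -40 along scoop x (keep yaw / yaw 4.5)
go(509.4-40*np.cos(t),-251.8-40*np.sin(t),230,-40.83)
```

```text
t 19.4 pos [525.2  55.6 225. ] yaw -40.85 tilt 0.02 F [-0.5 -0.3 -2.7] open 0.273 ff 99.36939597129822
spin -0.02 tool x,y,z 0.8 11.5 -5.0
n 475 circle 22.98749351501465 -0.20398510992527008 27.91964340209961 ztop 33.28678683327114 apex [23.13081967 -0.07154651]
n 60 circle 17.921188354492188 11.430089950561523 21.610380172729492 ztop 31.92267457437255 apex [24.65243279 -1.40972343]
t 19.5 pos [525.3  55.6 225.1] yaw -40.85 tilt 0.01 F [ 0.7 -0.4 -2.6] open 0.274 ff 99.36905980110168
spin -0.02 tool x,y,z -243.0 148.9 -4.9
```

The clam is steady in the scoop. I'll carry it over to the scale.

Request:
{"api": "step_arm", "payload": {
  "commands": [
    {"gripper": 1, "x": -4, "y": 2.5, "z": 0, "spin": 0},
    {"gripper": 1, "x": -8, "y": 4.9, "z": 0, "spin": 0},
    {"gripper": 1, "x": -12, "y": 7.4, "z": 0, "spin": 0},
    {"gripper": 1, "x": -16, "y": 9.8, "z": 0, "spin": 0},
    {"gripper": 1, "x": -20.4, "y": 12.5, "z": 0, "spin": 0},
    {"gripper": 1, "x": -20.4, "y": 12.5, "z": 0, "spin": 0},
    {"gripper": 1, "x": -20.4, "y": 12.5, "z": 0, "spin": 0},
    {"gripper": 1, "x": -20.4, "y": 12.5, "z": 0, "spin": 0},
    {"gripper": 1, "x": -20.4, "y": 12.5, "z": 0, "spin": 0},
    {"gripper": 1, "x": -20.4, "y": 12.5, "z": 0, "spin": 0}
  ]
}}

```text
time: 20.5
eef_pos: [0.4937, -0.1344, 0.2253]
tcp_rot: [0.91, 0.416, -0.0, 0.0]
contact_force: [-0.4, 0.7, -2.6]
opening: 0.274
finger_force: 99.4
```

Request:
{"api": "step_arm", "payload": {
  "commands": [
    {"gripper": 1, "x": -20.4, "y": 12.5, "z": 0, "spin": 0},
    {"gripper": 1, "x": -20.4, "y": 12.5, "z": 0, "spin": 0},
    {"gripper": 1, "x": -16, "y": 9.8, "z": 0, "spin": 0},
    {"gripper": 1, "x": -12, "y": 7.4, "z": 0, "spin": 0},
    {"gripper": 1, "x": -8, "y": 4.9, "z": 0, "spin": 0},
    {"gripper": 1, "x": -4, "y": 2.5, "z": 0, "spin": 0},
    {"gripper": 1, "x": 0, "y": 0, "z": 0, "spin": 0},
    {"gripper": 1, "x": 0, "y": 0, "z": 0, "spin": 0},
    {"gripper": 1, "x": 0, "y": 0, "z": 0, "spin": 0},
    {"gripper": 1, "x": 0, "y": 0, "z": 0, "spin": 0}
  ]
}}

```text
time: 21.5
eef_pos: [0.4793, -0.2253, 0.2252]
tcp_rot: [0.909, 0.416, 0.0, -0.0]
contact_force: [0.8, -1.1, -2.9]
opening: 0.273
finger_force: 99.4
```

Run:
```python
from cl import *
t=np.radians(-40.83)
go(509.4-40*np.cos(t),-251.8-40*np.sin(t),151.2,-40.83)
clam(shot('top'),None)
```

```text
t 21.5 pos [ 479.3 -225.3  225.2] yaw -40.79 tilt 0.01 F [ 0.8 -1.1 -2.9] open 0.273 ff 99.3792736530304
spin 0.04 tool x,y,z -0.3 0.1 74.0Traceback (most recent call last):
  File "<stdin>", line 4, in <module>
  File "cl.py", line 9, in clam
    m=big(m);q=L[m];(cx,cy),r=cv2.minEnclosingCircle(q[:,:2].astype(np.float32))
  File "m.py", line 8, in big
    n,l,s,_=cv2.connectedComponentsWithStats(m.astype(np.uint8)); return l==1+np.argmax(s[1:,4])
                                                                              ~~~~~~~~~^^^^^^^^^
    return _wrapfunc(a, 'argmax', axis=axis, out=out, **kwds)
    return bound(*args, **kwds)
ValueError: attempt to get argmax of an empty sequence
```

The arm hides the scoop from the top camera, but the weight reading is unchanged. I'll lower it.

Request:
{"api": "step_arm", "payload": {
  "commands": [
    {"gripper": 1, "x": 0, "y": 0, "z": 3, "spin": 0},
    {"gripper": 1, "x": 0, "y": 0, "z": 6, "spin": 0},
    {"gripper": 1, "x": 0, "y": 0, "z": 9, "spin": 0},
    {"gripper": 1, "x": 0, "y": 0, "z": 12, "spin": 0},
    {"gripper": 1, "x": 0, "y": 0, "z": 13, "spin": 0},
    {"gripper": 1, "x": 0, "y": 0, "z": 11, "spin": 0},
    {"gripper": 1, "x": 0, "y": 0, "z": 8, "spin": 0},
    {"gripper": 1, "x": 0, "y": 0, "z": 5, "spin": 0},
    {"gripper": 1, "x": 0, "y": 0, "z": 3, "spin": 0},
    {"gripper": 1, "x": 0, "y": 0, "z": 1, "spin": 0}
  ]
}}

```text
time: 22.55
eef_pos: [0.4792, -0.226, 0.1541]
tcp_rot: [0.909, 0.416, 0.0, 0.0]
contact_force: [-0.5, 0.4, -2.8]
opening: 0.277
finger_force: 99.4
```

Request:
{"api": "step_arm", "payload": {
  "commands": [
    {"gripper": 1, "x": 0, "y": 0, "z": 0.5, "spin": 0},
    {"gripper": 1, "x": 0, "y": 0, "z": 0.5, "spin": 0},
    {"gripper": 1, "x": 0, "y": 0, "z": 0.5, "spin": 0},
    {"gripper": 1, "x": 0, "y": 0, "z": 0.5, "spin": 0},
    {"gripper": 1, "x": 0, "y": 0, "z": 0.5, "spin": 0},
    {"gripper": 1, "x": 0, "y": 0, "z": 0, "spin": 0},
    {"gripper": 1, "x": 0, "y": 0, "z": 0, "spin": 0},
    {"gripper": 1, "x": 0, "y": 0, "z": 0, "spin": 0},
    {"gripper": 1, "x": 0, "y": 0, "z": 0, "spin": 0},
    {"gripper": 1, "x": 0, "y": 0, "z": 0, "spin": 0}
  ]
}}

```text
time: 23.55
eef_pos: [0.4791, -0.2259, 0.1517]
tcp_rot: [0.909, 0.416, 0.0, 0.0]
contact_force: [0.2, -0.3, -3.0]
opening: 0.274
finger_force: 99.4
```

Request:
{"api": "step_arm", "payload": {
  "commands": [
    {"gripper": 1, "x": 0, "y": 0, "z": 0.4, "spin": 0},
    {"gripper": 1, "x": 0, "y": 0, "z": 0.4, "spin": 0},
    {"gripper": 1, "x": 0, "y": 0, "z": 0.4, "spin": 0},
    {"gripper": 1, "x": 0, "y": 0, "z": 0, "spin": 0},
    {"gripper": 1, "x": 0, "y": 0, "z": 0, "spin": 0},
    {"gripper": 1, "x": 0, "y": 0, "z": 0, "spin": 0},
    {"gripper": 1, "x": 0, "y": 0, "z": 0, "spin": 0},
    {"gripper": 1, "x": 0, "y": 0, "z": 0, "spin": 0},
    {"gripper": 1, "x": 0, "y": 0, "z": 0, "spin": 0},
    {"gripper": 1, "x": 0, "y": 0, "z": 0, "spin": 0}
  ]
}}

```text
time: 24.55
eef_pos: [0.4794, -0.2261, 0.1511]
tcp_rot: [0.909, 0.416, 0.0, 0.0]
contact_force: [-0.6, 1.0, 4.9]
opening: 0.277
finger_force: 100.4
```

Touchdown. I'll release and rise.

Request:
{"api": "step_arm", "payload": {
  "commands": [
    {"gripper": 0.4, "x": 0, "y": 0, "z": 0, "spin": 0},
    {"gripper": 0.3, "x": 0, "y": 0, "z": 0, "spin": 0},
    {"gripper": 0.1, "x": 0, "y": 0, "z": 0, "spin": 0},
    {"gripper": -0.2, "x": 0, "y": 0, "z": 0, "spin": 0},
    {"gripper": -0.6, "x": 0, "y": 0, "z": 0, "spin": 0},
    {"gripper": -0.6, "x": 0, "y": 0, "z": 0, "spin": 0},
    {"gripper": -0.6, "x": 0, "y": 0, "z": 0, "spin": 0},
    {"gripper": -0.6, "x": 0, "y": 0, "z": -2, "spin": 0},
    {"gripper": -0.6, "x": 0, "y": 0, "z": -5, "spin": 0},
    {"gripper": -0.6, "x": 0, "y": 0, "z": -8, "spin": 0}
  ],
  "force": 40
}}

```text
time: 25.55
eef_pos: [0.4789, -0.2258, 0.1657]
tcp_rot: [0.909, 0.416, -0.0, -0.0]
contact_force: [0.1, 0.5, -0.5]
opening: 0.799
finger_force: 0.0
```

Request:
{"api": "step_arm", "payload": {
  "commands": [
    {"gripper": -0.6, "x": 0, "y": 0, "z": -12, "spin": 0},
    {"gripper": -0.6, "x": 0, "y": 0, "z": -15, "spin": 0},
    {"gripper": -0.6, "x": 0, "y": 0, "z": -15, "spin": 0},
    {"gripper": -0.6, "x": 0, "y": 0, "z": -15, "spin": 0},
    {"gripper": -0.6, "x": 0, "y": 0, "z": -15, "spin": 0},
    {"gripper": -0.6, "x": 0, "y": 0, "z": -15, "spin": 0},
    {"gripper": -0.6, "x": 0, "y": 0, "z": -10, "spin": 0},
    {"gripper": -0.6, "x": 0, "y": 0, "z": -5, "spin": 0},
    {"gripper": -0.6, "x": 0, "y": 0, "z": 0, "spin": 0},
    {"gripper": -0.6, "x": 0, "y": 0, "z": 0, "spin": 0}
  ]
}}

```text
time: 26.55
eef_pos: [0.4788, -0.2257, 0.2668]
tcp_rot: [0.909, 0.416, -0.0, -0.001]
contact_force: [-0.3, -0.4, -0.2]
opening: 0.8
finger_force: 0.0
```

Run:
```python
from m import *
go(479,-226,260,-40.83)
d=shot('side')
cv2.imwrite('pics/placed.png',cv2.resize(d['color'][60:220,200:413,::-1],(800,600)))
```

```text
t 26.55 pos [ 478.8 -225.7  266.8] yaw -40.85 tilt 0.07 F [-0.3 -0.4 -0.2] open 0.8 ff 0.0
spin -0.02 tool x,y,z -0.1 0.3 6.8
```

View pics/placed.png

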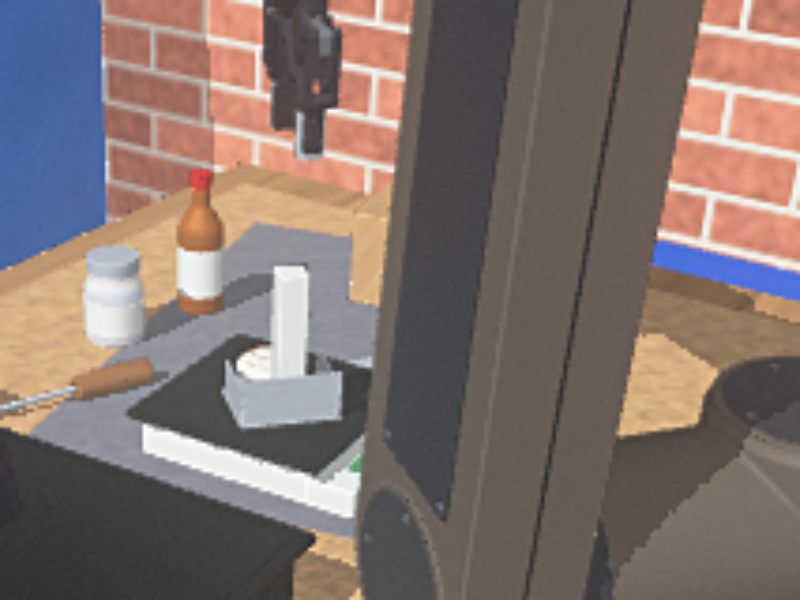

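The scoop stands upright on the platform with its post top at (290,270). The clam lies in it at (258,362), and the gripper is clear above.

```bash
python3 -c "
from plant import *
print(sign_off())"
```

```text
the job is handed in; nothing more can be done
None
```

The clam is in the steel scoop, the scoop is back upright near the middle of the scale's platform, and I handed the job in at about 26.6 s with the gripper clear; sign-off returned no verdict.

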